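Push the spacer blocks home in the channel jig and close the keeper

TASK

Four maple spacer blocks stand in a row in the channel of the dark wooden jig. Touching only the rear block, push the whole row along the channel until the front block is hard against the end stop and no gaps are left; then push the swinging keeper bar (the one with the upright knob) fully round so that it lies straight across the channel behind the row. Push only, never lift or tip a block, and leave the other things on the bench where they are.

Things in the scene. Friction and masses are not known exactly. Their poses are not given: they have to be found in the camera images.
- jig: fixed dark wooden channel jig, base 350 x 72 x 10 mm. Origin at bench height (z = 0) on the channel's centre line; x points along the channel to the end stop, y to the keeper's side. Channel floor at z = 10 mm, 42 mm between two aluminium lips, 8 mm thick, tops at z = 18 mm, from x = -180 to 150 mm; the rear end is open
- stop_face (a point): point on the channel floor at the foot of the end stop's face, 130 mm in front of the jig's origin; the stop is an aluminium block 54 mm wide, top at z = 52 mm
- keeper_pivot (a point): top centre of the keeper's upright pivot, at x = -12, y = 48 mm from the jig's origin along the jig's axes; top at z = 39 mm
- block_front: maple spacer block, the one nearest the end stop: 40 mm long (x, along the channel), 40 wide (y), 36 high, 60 g give or take; origin at the centre of its underside, axes parallel to the jig's. All four slide easily, under 1 N each
- block_second: second maple block from the front, 24 x 40 x 36 mm, origin at the centre of its underside, axes as the jig
- block_third: third maple block from the front, 32 x 40 x 36 mm, origin at the centre of its underside, axes as the jig
- block_rear: rearmost maple block, the only one to be touched, 36 x 40 x 36 mm, origin at the centre of its underside, axes as the jig; its rear face is 18 mm behind the origin. The row is 132 mm long when closed up, so its rear face is then at jig x = -2 mm
- keeper (a joint): swing of the steel keeper bar about its pivot, rad, counter-clockwise from above. 0: parallel to the channel, pointing to jig -x; negative: swung outwards; pi/2 (its stop): straight across behind the closed-up row, 5 mm to spare. Light friction (1 N at the knob); stays where left. Bar 10 mm wide, 72 long from the pivot, z = 23 to 33 mm
- keeper_knob (a point): top centre of the upright round knob near the end of the keeper bar, 62 mm from the pivot: 12 mm diameter, from the bar up to z = 56 mm above the bench
- battery: bystander: block battery standing upright, 26 x 30 x 47 mm, origin under its centre
- plug: bystander: turned maple plug with a pin, standing upright, 23 mm diameter, 47 high, origin under its centre
- tin: bystander: flat round tin, 52 mm diameter, 21 high, origin under its centre
- tuner: bystander: metal tuner head lying flat, 38 x 56 x 12 mm, origin under its centre
- tube: bystander: glass valve standing upright, 21 mm diameter, 53 high, origin under its centre
Things that resemble listed ones, but are neither listed nor needed, are in the scene too. Leave any blue or orange look-alike of the block_front alone.

How it is judged (in metres and radians):
On the way, in this order (a step that is already met when the one before it is completed fails the run):
1. the row is closed up hard against the end stop, the keeper still open (x of block_front in the frame of jig above 0.107 m and x of block_second in the frame of jig above 0.075 m and x of block_third in the frame of jig above 0.047 m and x of block_rear in the frame of jig above 0.013 m and height (world z) of each of block_front, block_second, block_third, block_rear below 0.014 m and angle between each of block_front, block_second, block_third, block_rear's own z axis and vertical below 0.1 rad and value of joint keeper below 0.9 rad), for 0.2 s.
2. the keeper is swung fully across behind the row (value of joint keeper above 1.47 rad), for 0.2 s.
At the end, for the whole second after the job is handed in: All four blocks stand in the channel, each within 3 mm of its place in the row closed up against the end stop; the keeper is across behind them (joint above 1.47 rad); all at rest (x of block_front in the frame of jig above 0.107 m and x of block_second in the frame of jig above 0.075 m and x of block_third in the frame of jig above 0.047 m and x of block_rear in the frame of jig above 0.013 m and height (world z) of each of block_front, block_second, block_third, block_rear below 0.014 m and angle between each of block_front, block_second, block_third, block_rear's own z axis and vertical below 0.1 rad and value of joint keeper above 1.47 rad and linear speed of each of block_rear, block_front below 0.01 m/s); the robot touches nothing.
It fails at once if the robot touches a block other than the rear one (contact force between any of the fingers, the arm and block_front above 0.3 N or contact force between any of the fingers, the arm and block_second above 0.3 N or contact force between any of the fingers, the arm and block_third above 0.3 N).
It fails at once if a block is lifted off the channel floor (height (world z) of any of block_front, block_second, block_third, block_rear above 0.018 m).
It fails at once if a block is tipped (angle between any of block_front, block_second, block_third, block_rear's own z axis and vertical above 0.35 rad).
It fails at once if another thing on the bench is shifted by more than 15 mm or tipped over (distance of any of battery, plug, tin, tuner, tube from where it was at the start of the episode above 0.015 m or angle between any of battery, plug, tube's own z axis and vertical above 0.5 rad).
It also fails if it takes over 42 s, if anything falls off the work surface, if the arm or the gripper's body presses on something with over 40 N, if the wrist force passes 120 N, or if a joint passes its speed limit or range.

ROBOT

A 6-joint arm with a two-finger parallel gripper is mounted at the origin on a cart in front of the work surface, level with it; the furniture and walls round the work are solid. World frame = base frame: x ahead of the robot, y to its left, z up, the work surface at z = 0. Lengths are in m, angles in degrees, forces in N, time in s.
With the tool pointing down it reaches from about 0.35 to 0.875 m from the base axis. Payload 4.2 kg.
Tool frame: the origin (TCP) lies on the centre line of the jaws, within the pads' length; the fingertips stand 25 mm ahead of it and the grasp point (between the pads) lies 6 mm ahead of it; z points along the fingers, y is the line along which they close (so a half turn about z gives the same grasp; the last joint's range is limited). The gripper opens to 87 mm and grips with 3 to 60 N. Pads are 19 mm wide; open, the fingers measure 117 mm over their backs; the gripper's body (75 mm by 190 mm) begins 51 mm behind the grasp point.
Start: joints at [-50.271, 22.042, 0.453, 0, -68.411, -14.817], TCP at [0.263, -0.567, 0.248] pointing down, gripper open.
Joint ranges: [-179.83, 179.83], [-69.29, 118.12], [-61.27, 80.66], [-181.25, 117.63], [-171.15, -9.14], [-177.46, 177.46]. Speed limits (degrees/s): [159.86, 159.86, 180, 180, 180, 180].

INTERFACE

Orientations are given as a 3x3 rotation matrix whose columns are the frame's x, y, z axes.
In Python, from station import r gives the robot as it stands.
- The arm moves only by the tool move_arm, never from a script. Its argument "series" is a list of rows, each an object with "grip": the opening, from 0 (shut) to 1 (fully open); "xyz": the shift along the tool's x, y, z in mm, a list of three; "angular": the turn, a rotation vector about the tool's x, y, z in rad, a list of three. A call has 1 to 10 rows; each row is the pose to reach, as a shift and turn from the pose commanded when the call began, along the tool's axes at that moment; what a row does not reach only later rows make up. A row lasts 1/10 s, in which the tool goes at most 50 mm and 8.59 degrees, less where a joint would pass 70% of its speed; a pose out of reach is approached as far as the arm can. A call with a gripper value outside its range is refused whole. The fingers move at their own pace and stop on an object; the grip force is fixed at half the most. Time passes only in rows, so rows that repeat a pose let the fingers close. It gives the time, the measured TCP pose, the force, the opening and the grip force at its end, in the units of the state.
- r.sense(): the state, without advancing time (a new reading comes with each control period).
- r.capture(name): name is "scene" or "side" or "wrist"; returns a dict with "img" (480x640x3 uint8, red, green, blue), "camera_matrix" (3x3 intrinsics, pixels), "rvec" (rotation vector, rad) and "tvec" (3), from world to camera coordinates, as OpenCV has them; the wrist camera has in their place "hand_eye" (4x4, takes a point from camera to tool coordinates, whose origin is the TCP and whose axes are the flange's). Camera axes: x right, y down, z forward; pixel columns grow to the right and rows downward; lengths in m; the calibration is good to about 2 mm. A picture is of the moment at which its call begins: read the wrist's pose just before it. There is no depth.
- r.finish_job(): hands the job in; it is judged then, once.
The state is a dict: "time_s": time; "joints": joint angles; "joint_velocities": joint speeds; "effort": joint torques, N m; "tcp_pos": TCP position; "ee_rot": TCP orientation; "wrist_force": force on the tool from outside, world axes, zero at the start; "moment": the same for the moment, N m; "gripper_width": opening from 0.0 (shut) to 1.0 (fully open); "gripper_force": force on a finger pad.
Only numpy, scipy, OpenCV 4.12 (cv2) and the standard library are available. Lean on these libraries where they do the work, as an engineer would, in place of code of your own. Each camera call takes 0.05 s, during which the arm holds its last target. There are 200 camera calls.

## Working session

There is one attempt and no reset: what is moved stays moved. The work goes in short steps, Python scripts to look and compute and a tool call to move; the robot and the scene stay as the last step left them, time stands still between calls to the robot, and variables do not carry over. Pictures are saved under pics/ and viewed, at most 10 in all, crops included, and the job is handed in when it is done.

Besides the shell and the picture viewer there is one more tool, called as name(argument=value, ...), one argument or row to a line, values as JSON. move_arm: Moves the arm, as the interface text tells. Its arguments: {"type":"object","properties":{"series":{"type":"array"}},"required":["series"]}

```bash
mkdir -p pics
cat > look.py <<'E'
import sys,cv2,json,numpy as np
from station import r
s=r.sense(); print(s['time_s'],s['tcp_pos'],s['ee_rot'],s['wrist_force'],s['gripper_width'])
for n in sys.argv[2:]:
    d=r.capture(n); f=f'pics/{n}{sys.argv[1]}'
    cv2.imwrite(f+'.png',cv2.cvtColor(d['img'],cv2.COLOR_RGB2BGR))
    np.savez(f+'.npz',**{k:np.array(v) for k,v in d.items()},tcp=s['tcp_pos'],rot=s['ee_rot'])
E
python3 look.py 0 scene side
```

```text
0.0 [ 0.26305513 -0.56632421  0.24646426] [[-9.07029198e-01 -4.21066496e-01 -1.01997045e-03]
 [-4.21067719e-01  9.07027108e-01  1.95000472e-03]
 [ 1.04059193e-04  2.19818784e-03 -9.99997579e-01]] [-0.51198859 -0.44422688 -0.08589112] 1.0020566161433864
```

View pics/scene0.png

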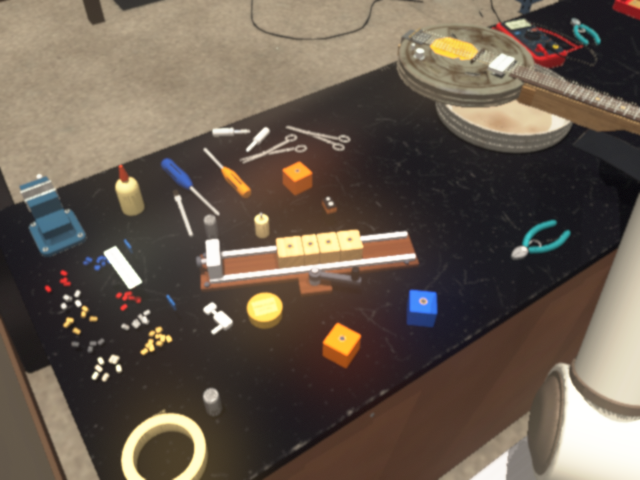

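View pics/side0.png

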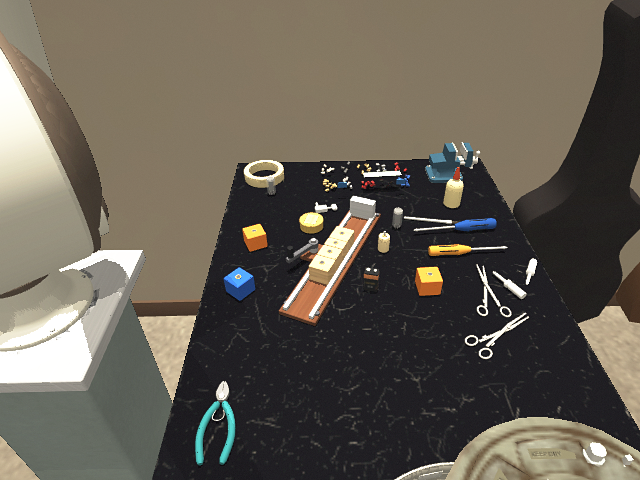

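The scene view shows the jig with its stop at about (213,260), its open end at about (415,250), the row from x=278 to 362 and the keeper near (335,277). In the side view the stop is at (362,207), the open end at (298,315) and the keeper at (303,252). I'll zoom in for exact pixels.

Run:
```python
import cv2,numpy as np
a=cv2.imread('pics/scene0.png')[205:305,190:430]; b=cv2.imread('pics/side0.png')[180:330,265:415]
cv2.imwrite('pics/c1.png',cv2.resize(a,None,fx=3.333,fy=3.333,interpolation=cv2.INTER_CUBIC))
cv2.imwrite('pics/c2.png',cv2.resize(b,None,fx=4,fy=4,interpolation=cv2.INTER_CUBIC))
```

```text
(no output)
```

View pics/c1.png

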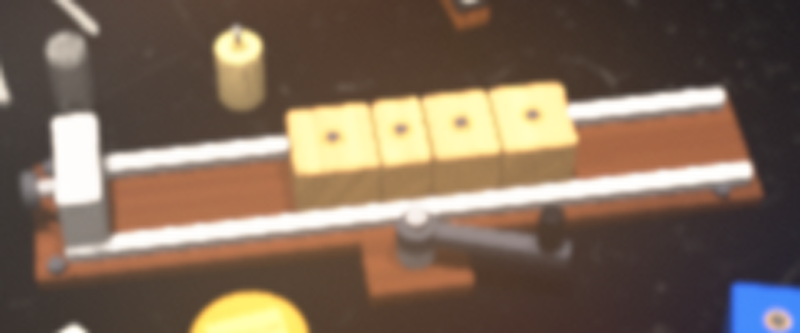

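View pics/c2.png

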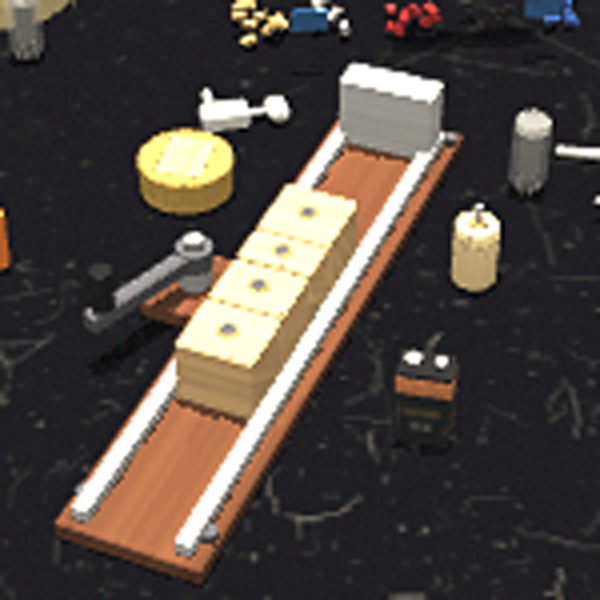

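Crops: the block-top marks in the scene crop are at (333,136), (400,128), (461,121) and (531,113), the pivot at (416,215) and the knob top at (551,207). In the side crop the marks are at (308,212), (282,250), (259,285) and (228,329), with the pivot at (196,240). The keeper is swung outwards and the row stands close together, short of the stop.

```bash
cat > geo.py <<'E'
import cv2,numpy as np
def load(f):
    d=np.load(f); R=cv2.Rodrigues(d['rvec'])[0]; t=d['tvec'].ravel(); return d['camera_matrix'],R,t
def plane(c,uv,z):
    K,R,t=c; o=-R.T@t; v=R.T@np.linalg.inv(K)@[*uv,1]; return o+v*(z-o[2])/v[2]
E
python3 - <<'E'
import numpy as np,cv2
from geo import *
np.set_printoptions(precision=4,suppress=True)
S=load('pics/scene0.npz');D=load('pics/side0.npz')
s=lambda u,v:(190+(u-1.2)/3.333,205+(v-1.2)/3.333)
d=lambda u,v:(265+(u-1.5)/4,180+(v-1.5)/4)
jig=[];W=[]
for n,z,j,a,b in [('lipR+',.018,(-180,25),(750,168),(84,512)),('lipR-',.018,(-180,-25),(722,95),(190,546)),
 ('pivot',.039,(-12,48),(416,215),(196,240)),('knob',.056,None,(551,209),(101,301)),('f',.046,None,(333,136),(308,212)),('2',.046,None,(400,128),(282,250)),('3',.046,None,(461,121),(259,285)),('r',.046,None,(531,113),(228,329)),
 ('stopT+far',.052,(130,-27),(98,114),(440,98)),('stopT+near',.052,(130,27),(101,201),(342,82)),
 ('battery',.047,None,(465,0),(425,360)),('plug',.04,None,(239,45),(478,220)),('tube',.053,None,(66,40),(533,115)),('tin',.021,None,(250,312),(186,155))]:
    p,q=plane(S,s(*a),z),plane(D,d(*b),z); print(n,p[:2],q[:2])
    if j: jig+=[j,j]; W+=[p[:2],q[:2]]
jig=np.array(jig)/1e3;W=np.array(W)
cj,cw=jig.mean(0),W.mean(0); a=(jig-cj);w=W-cw
th=np.arctan2((a[:,0]*w[:,1]-a[:,1]*w[:,0]).sum(),(a*w).sum())
R=np.array([[np.cos(th),-np.sin(th)],[np.sin(th),np.cos(th)]]);o=cw-R@cj
print('th',np.degrees(th),'o',o); print((W-o)@R*1e3-jig*1e3)
for n,z,a,b in [('knob',.056,(551,209),(101,301)),('f',.046,(333,136),(308,212)),('2',.046,(400,128),(282,250)),('3',.046,(461,121),(259,285)),('r',.046,(531,113),(228,329))]:
    print(n,(plane(S,s(*a),z)[:2]-o)@R*1e3,(plane(D,d(*b),z)[:2]-o)@R*1e3)
print('cams',-S[1].T@S[2],-D[1].T@D[2])
E
```

```text
lipR+ [ 0.4562 -0.0333] [ 0.4601 -0.0354]
lipR- [ 0.5013 -0.0535] [ 0.5063 -0.0563]
pivot [0.5068 0.1284] [0.5089 0.1258]
knob [0.4644 0.0839] [0.4657 0.0609]
f [0.5638 0.1372] [0.5651 0.1374]
2 [0.5506 0.108 ] [0.5511 0.1078]
3 [0.5384 0.0814] [0.5392 0.0817]
r [0.5241 0.0505] [0.5242 0.0507]
stopT+far [0.6322 0.2249] [0.6398 0.2268]
stopT+near [0.5836 0.249 ] [0.5883 0.2442]
battery [0.6044 0.0328] [0.6128 0.0255]
plug [0.6458 0.1406] [0.6502 0.1356]
tube [0.6836 0.2151] [0.6869 0.2075]
tin [0.5133 0.2143] [0.5026 0.2227]
th 65.20693663547061 o [0.5565 0.1184]
[[ 0.2721  2.4543]
 [-0.0259 -2.0191]
 [ 0.8254  3.034 ]
 [ 0.3613 -2.7101]
 [ 0.3145  1.3445]
 [-1.1775 -1.7368]
 [-1.5388  2.9249]
 [ 3.3776 -3.2359]
 [-0.0246  3.1093]
 [-2.3841 -3.1651]]
knob [-69.9057  69.1607] [-90.2577  58.3151]
f [20.2271  1.2185] [20.9381  0.1898]
2 [-11.8122   0.9624] [-11.8835   0.4516]
3 [-41.187   0.908] [-40.4839   0.266 ]
r [-75.1633   0.8659] [-74.9921   0.9328]
cams [0.0294 0.4593 0.7332] [ 0.5284 -0.5774  0.6011]
```

```bash
cat >> geo.py <<'E'
TH=np.radians(65.1); RJ=np.array([[np.cos(TH),-np.sin(TH)],[np.sin(TH),np.cos(TH)]]); O=np.array([.5560,.1188])
def deltas(pts):
    "jig-frame TCP targets (mm, mm, z mm) -> shifts along the tool's axes; tool x along jig -x, z down"
    from scipy.spatial.transform import Rotation as Q
    from station import r
    s=r.sense(); T=np.array(s['ee_rot']); p=np.array(s['tcp_pos'])
    G=np.column_stack([[*-RJ[:,0],0],[*RJ[:,1],0],[0,0,-1]])
    print('t',s['time_s'],'jig now',np.round([*((p[:2]-O)@RJ*1e3),p[2]*1e3],1),'F',np.round(s['wrist_force'],1),
      'turn',np.round(Q.from_matrix(T.T@G).as_rotvec(),3),'j',np.round(s['joints'],0))
    for q in pts: print(q,np.round(T.T@(np.array([*(O+RJ@np.array(q[:2])/1e3),q[2]/1e3])-p)*1e3,1))
E
python3 -c "
from geo import *
deltas([(-140,0,180)])"
```

```text
t 0.1 jig now [-744.8  -22.8  246.6] F [-0.4 -0.4  0. ] turn [ 0.002  0.001 -0.702] j [-50.  22.   0.  -0. -68. -15.]
(-140, 0, 180) [-447.3  407.7   67.3]
```

move_arm(
  series=[
    {"grip":0,"xyz":[-447,408,67],"angular":[0,0,-0.7]},
    {"grip":0,"xyz":[-447,408,67],"angular":[0,0,-0.7]},
    {"grip":0,"xyz":[-447,408,67],"angular":[0,0,-0.7]},
    {"grip":0,"xyz":[-447,408,67],"angular":[0,0,-0.7]},
    {"grip":0,"xyz":[-447,408,67],"angular":[0,0,-0.7]},
    {"grip":0,"xyz":[-447,408,67],"angular":[0,0,-0.7]},
    {"grip":0,"xyz":[-447,408,67],"angular":[0,0,-0.7]},
    {"grip":0,"xyz":[-447,408,67],"angular":[0,0,-0.7]},
    {"grip":0,"xyz":[-447,408,67],"angular":[0,0,-0.7]},
    {"grip":0,"xyz":[-447,408,67],"angular":[0,0,-0.7]},
  ],
)

```text
time_s: 1.1
tcp_pos: [0.4552, -0.1063, 0.1923]
ee_rot: [[-0.422, -0.907, 0.0], [-0.907, 0.422, 0.0], [-0.0, -0.0, -1.0]]
wrist_force: [1.6, 0.1, -0.4]
gripper_width: 0.172
gripper_force: 0.0
```

```bash
python3 -c "
from geo import *
deltas([(-140,0,130),(-140,0,47)])"
```

```text
t 1.1 jig now [-246.6   -3.4  192.3] F [ 1.6  0.1 -0.4] turn [-0.     0.    -0.001] j [  7.  10. -26.  -0. -55. -32.]
(-140, 0, 130) [-106.6    3.5   62.3]
(-140, 0, 47) [-106.6    3.5  145.3]
```

move_arm(
  series=[
    {"grip":0,"xyz":[-50,2,20],"angular":[0,0,0]},
    {"grip":0,"xyz":[-85,3,55],"angular":[0,0,0]},
    {"grip":0,"xyz":[-85,3,80],"angular":[0,0,0]},
    {"grip":0,"xyz":[-85,3,80],"angular":[0,0,0]},
    {"grip":0,"xyz":[-85,3,80],"angular":[0,0,0]},
    {"grip":0,"xyz":[-85,3,80],"angular":[0,0,0]},
  ],
)

```text
time_s: 1.7
tcp_pos: [0.489, -0.0305, 0.114]
ee_rot: [[-0.423, -0.906, 0.003], [-0.906, 0.423, 0.0], [-0.001, -0.002, -1.0]]
wrist_force: [0.1, -0.0, 1.1]
gripper_width: 0.005
gripper_force: 0.0
```

```bash
python3 -c "
from geo import *
deltas([(-130,0,100),(-130,0,47)])"; python3 look.py 1 scene wrist
python3 - <<'E'
import cv2,numpy as np
a=cv2.imread('pics/scene1.png')[190:320,190:440]; b=cv2.imread('pics/wrist1.png')
a=cv2.resize(a,(577,300),interpolation=cv2.INTER_CUBIC); b=cv2.resize(b,(400,300))
o=np.zeros((600,577,3),np.uint8);o[:300]=a;o[300:,:400]=b;cv2.imwrite('pics/m1.png',o)
E
```

```text
t 1.7 jig now [-163.7   -2.1  114. ] F [ 0.1 -0.   1.1] turn [-0.002  0.001 -0.002] j [ 15.  18. -29.   0. -44. -41.]
(-130, 0, 100) [-33.6   2.2  14. ]
(-130, 0, 47) [-33.6   2.3  67. ]
1.7 [ 0.48896951 -0.03053147  0.11395254] [[-4.22973284e-01 -9.06138681e-01  2.50842831e-03]
 [-9.06141179e-01  4.22975267e-01  2.95205354e-04]
 [-1.32850013e-03 -2.14812621e-03 -9.99996810e-01]] [ 0.14114751 -0.0237696   1.13708514] 0.005297004939158411
```

View pics/m1.png

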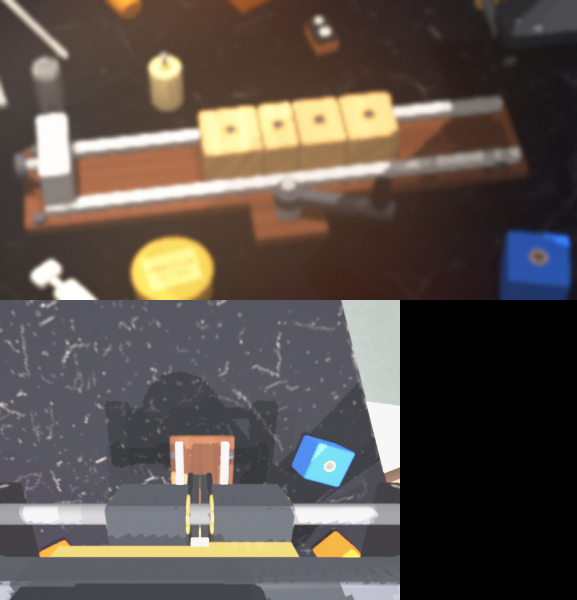

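The merged view shows the fingers shut and lined up with the channel behind the row (scene half: row at 200–395, keeper still outwards with its knob at (382,190)). The wrist half shows the lips either side of the fingers at x≈200. Next I lower the tool and push.

move_arm(
  series=[
    {"grip":0,"xyz":[-34,2,14],"angular":[0,0,0]},
    {"grip":0,"xyz":[-34,2,40],"angular":[0,0,0]},
    {"grip":0,"xyz":[-34,2,60],"angular":[0,0,0]},
    {"grip":0,"xyz":[-34,2,66],"angular":[0,0,0]},
    {"grip":0,"xyz":[-34,2,66],"angular":[0,0,0]},
    {"grip":0,"xyz":[-34,2,66],"angular":[0,0,0]},
  ],
)

```text
time_s: 2.4
tcp_pos: [0.5017, 0.0015, 0.0477]
ee_rot: [[-0.423, -0.906, 0.002], [-0.906, 0.423, 0.0], [-0.001, -0.002, -1.0]]
wrist_force: [-0.2, 0.1, 0.1]
gripper_width: 0.005
gripper_force: 0.0
```

```bash
python3 -c "
from geo import *
deltas([(-104,0,47),(-15,0,47),(-12,0,47)])"
```

```text
t 2.4 jig now [-1.293e+02 -1.000e-01  4.770e+01] F [-0.2  0.1  0.1] turn [-0.002  0.001 -0.002] j [ 19.  24. -31.   0. -35. -44.]
(-104, 0, 47) [-25.3   0.2   0.8]
(-15, 0, 47) [-114.3    0.3    0.9]
(-12, 0, 47) [-117.3    0.3    0.9]
```

move_arm(
  series=[
    {"grip":0,"xyz":[-12,0,0],"angular":[0,0,0]},
    {"grip":0,"xyz":[-20,0,0],"angular":[0,0,0]},
    {"grip":0,"xyz":[-27,0,0],"angular":[0,0,0]},
    {"grip":0,"xyz":[-35,0,0],"angular":[0,0,0]},
    {"grip":0,"xyz":[-43,0,0],"angular":[0,0,0]},
    {"grip":0,"xyz":[-51,0,0],"angular":[0,0,0]},
    {"grip":0,"xyz":[-59,0,0],"angular":[0,0,0]},
    {"grip":0,"xyz":[-67,0,0],"angular":[0,0,0]},
    {"grip":0,"xyz":[-75,0,0],"angular":[0,0,0]},
    {"grip":0,"xyz":[-83,0,0],"angular":[0,0,0]},
  ],
)

```text
time_s: 3.4
tcp_pos: [0.5361, 0.0775, 0.0465]
ee_rot: [[-0.422, -0.906, -0.0], [-0.906, 0.422, -0.0], [0.0, 0.0, -1.0]]
wrist_force: [-0.9, -1.4, 1.6]
gripper_width: 0.002
gripper_force: 1.1
```

move_arm(
  series=[
    {"grip":0,"xyz":[-6,0,0],"angular":[0,0,0]},
    {"grip":0,"xyz":[-12,0,0],"angular":[0,0,0]},
    {"grip":0,"xyz":[-17,0,0],"angular":[0,0,0]},
    {"grip":0,"xyz":[-22,0,0],"angular":[0,0,0]},
    {"grip":0,"xyz":[-26,0,0],"angular":[0,0,0]},
    {"grip":0,"xyz":[-29,0,0],"angular":[0,0,0]},
    {"grip":0,"xyz":[-29,0,0],"angular":[0,0,0]},
  ],
)

```text
time_s: 4.1
tcp_pos: [0.5486, 0.1038, 0.0465]
ee_rot: [[-0.422, -0.907, 0.001], [-0.907, 0.422, 0.001], [-0.001, -0.001, -1.0]]
wrist_force: [-0.3, -0.6, 0.1]
gripper_width: 0.004
gripper_force: 0.0
```

```bash
python3 -c "
from geo import *
deltas([(-12,0,47)])"; python3 look.py 2 scene side
python3 - <<'E'
import cv2,numpy as np
a=cv2.imread('pics/scene2.png')[190:320,190:440]; b=cv2.imread('pics/side2.png')[170:330,260:420]
a=cv2.resize(a,(480,250),interpolation=cv2.INTER_CUBIC); b=cv2.resize(b,(320,320),interpolation=cv2.INTER_CUBIC)
o=np.zeros((320,800,3),np.uint8);o[:250,:480]=a;o[:,480:]=b;cv2.imwrite('pics/m2.png',o)
E
```

```text
t 4.1 jig now [-16.8   0.4  46.5] F [-0.3 -0.6  0.1] turn [-0.001  0.001 -0.001] j [ 27.  29. -23.  -0. -39. -52.]
(-12, 0, 47) [-4.8 -0.4 -0.5]
4.1 [0.548583   0.10376791 0.0465046 ] [[-4.22091718e-01 -9.06552504e-01  1.06706693e-03]
 [-9.06552468e-01  4.22092541e-01  7.13294414e-04]
 [-1.09703983e-03 -6.66276498e-04 -9.99999176e-01]] [-0.25499721 -0.64072803  0.09343146] 0.003865422741682298
```

View pics/m2.png

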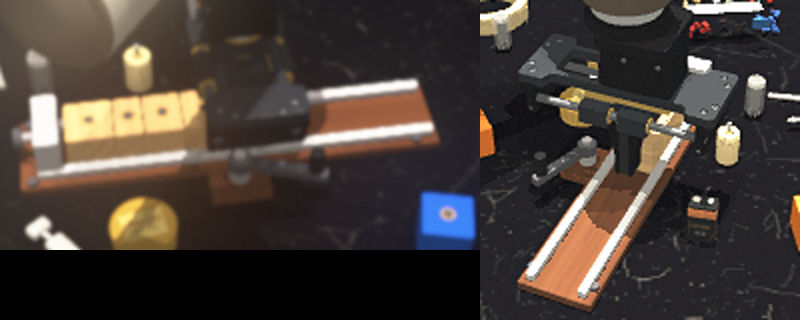

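The row is almost at the stop (stop at x≈45, row from 63 in the scene half), with only a small gap left. I'll creep forward until the force rises.

move_arm(
  series=[
    {"grip":0,"xyz":[-1.5,0,0],"angular":[0,0,0]},
    {"grip":0,"xyz":[-3,0,0],"angular":[0,0,0]},
    {"grip":0,"xyz":[-4,0,0],"angular":[0,0,0]},
    {"grip":0,"xyz":[-4,0,0],"angular":[0,0,0]},
  ],
)

```text
time_s: 4.6
tcp_pos: [0.5497, 0.1067, 0.0466]
ee_rot: [[-0.422, -0.906, -0.0], [-0.906, 0.422, -0.0], [0.0, 0.0, -1.0]]
wrist_force: [-0.8, -2.8, 1.9]
gripper_width: 0.002
gripper_force: 1.0
```

move_arm(
  series=[
    {"grip":0,"xyz":[-1,0,0],"angular":[0,0,0]},
    {"grip":0,"xyz":[-2,0,0],"angular":[0,0,0]},
    {"grip":0,"xyz":[-2,0,0],"angular":[0,0,0]},
  ],
)

```text
time_s: 4.9
tcp_pos: [0.5505, 0.1085, 0.0465]
ee_rot: [[-0.422, -0.906, -0.0], [-0.906, 0.422, -0.0], [0.0, 0.0, -1.0]]
wrist_force: [-1.3, -3.2, 2.1]
gripper_width: 0.006
gripper_force: 1.4
```

move_arm(
  series=[
    {"grip":0,"xyz":[-1,0,0],"angular":[0,0,0]},
    {"grip":0,"xyz":[-2,0,0],"angular":[0,0,0]},
    {"grip":0,"xyz":[-2,0,0],"angular":[0,0,0]},
  ],
)

```text
time_s: 5.2
tcp_pos: [0.5504, 0.1087, 0.0465]
ee_rot: [[-0.423, -0.906, -0.003], [-0.906, 0.423, -0.003], [0.004, 0.002, -1.0]]
wrist_force: [-1.3, -7.6, 3.6]
gripper_width: 0.004
gripper_force: 4.0
```

move_arm(
  series=[
    {"grip":0,"xyz":[-1,0,0],"angular":[0,0,0]},
    {"grip":0,"xyz":[-2,0,0],"angular":[0,0,0]},
    {"grip":0,"xyz":[-2,0,0],"angular":[0,0,0]},
  ],
)

```text
time_s: 5.5
tcp_pos: [0.5503, 0.1088, 0.0465]
ee_rot: [[-0.423, -0.906, -0.006], [-0.906, 0.423, -0.005], [0.007, 0.003, -1.0]]
wrist_force: [-2.1, -13.1, 6.7]
gripper_width: 0.002
gripper_force: 6.4
```

The TCP has stopped moving and the force is up to 13 N, so the row is hard against the stop. I'll back off and lift.

move_arm(
  series=[
    {"grip":0,"xyz":[20,0,0],"angular":[0,0,0]},
    {"grip":0,"xyz":[45,0,0],"angular":[0,0,0]},
    {"grip":0,"xyz":[55,0,-40],"angular":[0,0,0]},
    {"grip":0,"xyz":[55,0,-75],"angular":[0,0,0]},
    {"grip":0,"xyz":[75,60,-75],"angular":[0,0,0]},
    {"grip":0,"xyz":[75,110,-75],"angular":[0,0,0]},
    {"grip":0,"xyz":[75,110,-75],"angular":[0,0,0]},
    {"grip":0,"xyz":[75,110,-75],"angular":[0,0,0]},
  ],
)

```text
time_s: 6.3
tcp_pos: [0.4196, 0.0912, 0.122]
ee_rot: [[-0.42, -0.907, 0.002], [-0.907, 0.42, 0.002], [-0.002, -0.001, -1.0]]
wrist_force: [0.2, -0.1, -0.0]
gripper_width: 0.006
gripper_force: 0.0
```

```bash
python3 -c "
from geo import *
deltas([(-70,104,63)])"; python3 look.py 3 scene side
python3 - <<'E'
import cv2,numpy as np
a=cv2.imread('pics/scene3.png')[190:320,190:440]; b=cv2.imread('pics/side3.png')[170:330,260:420]
a=cv2.resize(a,(480,250),interpolation=cv2.INTER_CUBIC); b=cv2.resize(b,(320,320),interpolation=cv2.INTER_CUBIC)
o=np.zeros((320,800,3),np.uint8);o[:250,:480]=a;o[:,480:]=b;cv2.imwrite('pics/m3.png',o)
E
```

```text
t 6.3 jig now [-82.4 112.1 122. ] F [ 0.2 -0.1 -0. ] turn [-0.001  0.002  0.001] j [ 34.  12. -36.  -0. -42. -59.]
(-70, 104, 63) [-12.3  -8.   59. ]
6.3 [0.41964433 0.09120817 0.12197456] [[-4.20141283e-01 -9.07457198e-01  1.65416537e-03]
 [-9.07455787e-01  4.20143857e-01  1.77022652e-03]
 [-2.30139221e-03 -7.57336698e-04 -9.99997065e-01]] [ 0.21726956 -0.11604928 -0.02128208] 0.006238347918412057
```

View pics/m3.png

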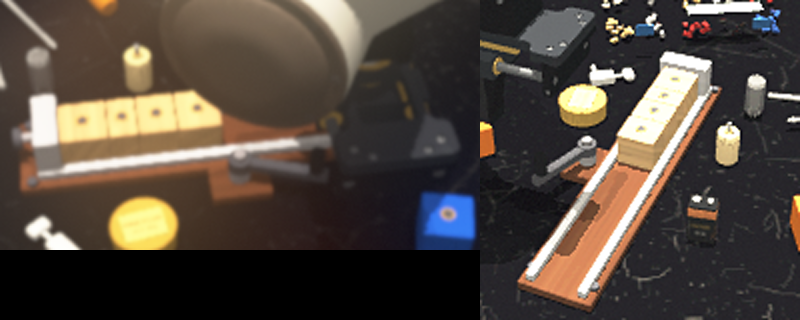

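Row closed and upright against the stop, the keeper still outwards with its knob near (318,148) in the scene half. Now the arc for the knob, and a check for the blue block.

Run:
```python
from geo import *
S=load('pics/scene0.npz')
print('blue,orange',[(plane(S,p,.036)[:2]-O)@RJ*1e3 for p in [(423,301),(342,340)]])
W=[(-70,104,110),(-70,104,63)]
for a in [-20,-8,5,17,30,40,50,60,70,80,90]:
    A=np.radians(a); k=np.array([-12,48])-62*np.array([np.cos(A),np.sin(A)])
    if a<=30: o=(-9.5*max(0,(a-5)/25),21)
    elif a<=60:
        f=np.radians((a-30)*3); o=(-9.5-6*np.sin(f),15+6*np.cos(f))
    else: o=(-15.5,15*(90-a)/30)
    W.append((*np.round(k+o,1),63))
deltas(W)
```

```text
blue,orange [array([-160.88458519,  130.75721932]), array([-29.93667027, 179.04106252])]
t 6.4 jig now [-81.2 110.  122. ] F [0.2 0.7 0.4] turn [-0.002  0.003 -0.   ] j [ 34.  12. -36.   0. -42. -59.]
(-70, 104, 110) [-11.2  -6.   12. ]
(-70, 104, 63) [-11.1  -5.9  59. ]
(np.float64(-70.3), np.float64(90.2), 63) [-10.8 -19.7  59.1]
(np.float64(-73.4), np.float64(77.6), 63) [ -7.7 -32.3  59.1]
(np.float64(-73.8), np.float64(63.6), 63) [ -7.3 -46.3  59.1]
(np.float64(-75.9), np.float64(50.9), 63) [ -5.2 -59.   59.1]
(np.float64(-75.2), np.float64(38.0), 63) [ -5.9 -71.9  59.1]
(np.float64(-72.0), np.float64(28.3), 63) [ -9.1 -81.6  59.2]
(np.float64(-66.5), np.float64(18.5), 63) [-14.6 -91.4  59.2]
(np.float64(-58.5), np.float64(9.3), 63) [ -22.6 -100.6   59.2]
(np.float64(-48.7), np.float64(-0.3), 63) [ -32.4 -110.2   59.3]
(np.float64(-38.3), np.float64(-8.1), 63) [ -42.8 -118.    59.3]
(np.float64(-27.5), np.float64(-14.0), 63) [ -53.6 -123.9   59.4]
```

move_arm(
  series=[
    {"grip":0,"xyz":[-11,-6,20],"angular":[0,0,0]},
    {"grip":0,"xyz":[-11,-6,45],"angular":[0,0,0]},
    {"grip":0,"xyz":[-11,-6,59],"angular":[0,0,0]},
    {"grip":0,"xyz":[-11,-12,59],"angular":[0,0,0]},
    {"grip":0,"xyz":[-11,-20,59],"angular":[0,0,0]},
    {"grip":0,"xyz":[-9,-26,59],"angular":[0,0,0]},
    {"grip":0,"xyz":[-8,-32,59],"angular":[0,0,0]},
    {"grip":0,"xyz":[-7.5,-39,59],"angular":[0,0,0]},
    {"grip":0,"xyz":[-7,-46,59],"angular":[0,0,0]},
    {"grip":0,"xyz":[-7,-46,59],"angular":[0,0,0]},
  ],
)

```text
time_s: 7.4
tcp_pos: [0.4667, 0.0774, 0.0628]
ee_rot: [[-0.423, -0.906, 0.001], [-0.906, 0.423, 0.001], [-0.001, -0.001, -1.0]]
wrist_force: [-0.2, -0.1, 0.4]
gripper_width: 0.004
gripper_force: 0.0
```

```bash
python3 -c "
from geo import *
deltas([(-75.9,50.9,63),(-75.2,38,63),(-72,28.3,63),(-66.5,18.5,63),(-58.5,9.3,63),(-48.7,0,63),(-38.3,-8.1,63),(-27.5,-14,63)])"; python3 look.py 4 side
python3 - <<'E'
import cv2
b=cv2.imread('pics/side4.png')[170:330,230:420]
cv2.imwrite('pics/m4.png',cv2.resize(b,None,fx=3,fy=3,interpolation=cv2.INTER_CUBIC))
E
```

```text
t 7.4 jig now [-75.2  63.6  62.8] F [-0.2 -0.1  0.4] turn [-0.001  0.001 -0.002] j [ 29.  21. -34.   0. -35. -54.]
(-75.9, 50.9, 63) [  0.7 -12.7  -0.2]
(-75.2, 38, 63) [ -0.  -25.6  -0.2]
(-72, 28.3, 63) [ -3.3 -35.3  -0.2]
(-66.5, 18.5, 63) [ -8.8 -45.1  -0.2]
(-58.5, 9.3, 63) [-16.8 -54.2  -0.2]
(-48.7, 0, 63) [-26.6 -63.5  -0.1]
(-38.3, -8.1, 63) [-37.  -71.6  -0.1]
(-27.5, -14, 63) [-47.9 -77.5  -0.1]
7.4 [0.46667614 0.07736364 0.06277245] [[-4.22995831e-01 -9.06130496e-01  1.43257121e-03]
 [-9.06130985e-01  4.22996885e-01  5.22534476e-04]
 [-1.07945758e-03 -1.07706726e-03 -9.99998837e-01]] [-0.22328989 -0.06993746  0.38902255] 0.004497154866618466
```

View pics/m4.png

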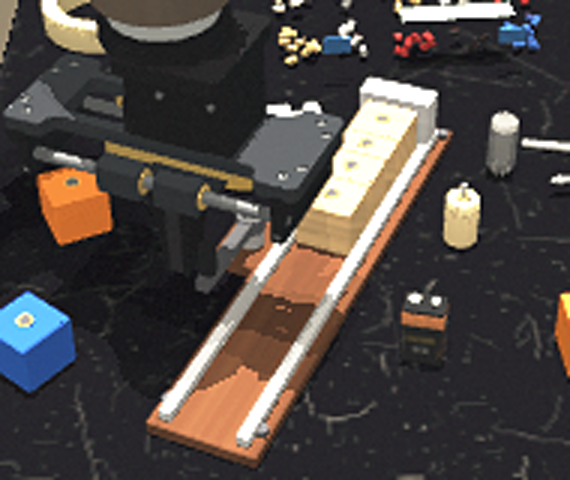

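The bar now runs about parallel to the channel (tip at (205,285)), with the fingers on its outer side. I'll continue the arc.

move_arm(
  series=[
    {"grip":0,"xyz":[0.5,-6,0],"angular":[0,0,0]},
    {"grip":0,"xyz":[0.5,-13,0],"angular":[0,0,0]},
    {"grip":0,"xyz":[0.5,-19,0],"angular":[0,0,0]},
    {"grip":0,"xyz":[0,-26,0],"angular":[0,0,0]},
    {"grip":0,"xyz":[-1.5,-31,0],"angular":[0,0,0]},
    {"grip":0,"xyz":[-3,-35,0],"angular":[0,0,0]},
    {"grip":0,"xyz":[-6,-40,0],"angular":[0,0,0]},
    {"grip":0,"xyz":[-9,-45,0],"angular":[0,0,0]},
    {"grip":0,"xyz":[-12.5,-50,0],"angular":[0,0,0]},
    {"grip":0,"xyz":[-17,-54,0],"angular":[0,0,0]},
  ],
)

```text
time_s: 8.45
tcp_pos: [0.5218, 0.0701, 0.0624]
ee_rot: [[-0.422, -0.906, -0.001], [-0.906, 0.422, -0.0], [0.001, 0.001, -1.0]]
wrist_force: [-2.8, 1.1, 0.7]
gripper_width: 0.009
gripper_force: 1.2
```

```bash
python3 -c "
from geo import *
deltas([(-58.5,9.3,63),(-48.7,0,63),(-38.3,-8.1,63),(-27.5,-14,63)])"; python3 look.py 5 side scene
python3 - <<'E'
import cv2,numpy as np
a=cv2.imread('pics/scene5.png')[190:320,190:440]; b=cv2.imread('pics/side5.png')[170:330,260:420]
a=cv2.resize(a,(380,198),interpolation=cv2.INTER_CUBIC); b=cv2.resize(b,(420,420),interpolation=cv2.INTER_CUBIC)
o=np.zeros((420,800,3),np.uint8);o[:198,:380]=a;o[:,380:]=b;cv2.imwrite('pics/m5.png',o)
E
```

```text
t 8.45 jig now [-58.5  10.5  62.4] F [-2.8  1.1  0.7] turn [ 0.001 -0.001 -0.002] j [ 25.  25. -26.  -0. -39. -50.]
(-58.5, 9.3, 63) [-0.  -1.2 -0.6]
(-48.7, 0, 63) [ -9.9 -10.5  -0.6]
(-38.3, -8.1, 63) [-20.3 -18.6  -0.7]
(-27.5, -14, 63) [-31.1 -24.5  -0.7]
8.45 [0.52178616 0.07013934 0.06237214] [[-4.22448627e-01 -9.06386289e-01 -1.02612585e-03]
 [-9.06386462e-01  4.22449240e-01 -4.69739882e-04]
 [ 8.59251874e-04  7.31625613e-04 -9.99999363e-01]] [-2.82138755  1.10077987  0.65171889] 0.009222887422667993
```

View pics/m5.png

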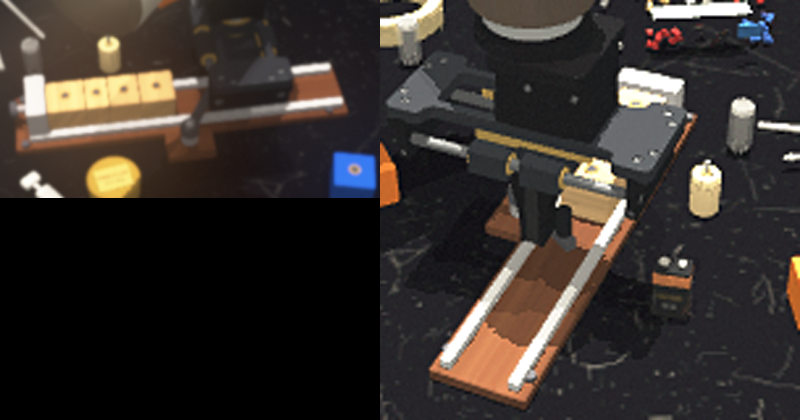

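The knob (side half, (565,230)) is now over the channel beside the fingers, with the bar about two thirds round. I'll get squarely behind it, then push forwards.

move_arm(
  series=[
    {"grip":0,"xyz":[0,-6,0],"angular":[0,0,0]},
    {"grip":0,"xyz":[0,-12,0],"angular":[0,0,0]},
    {"grip":0,"xyz":[-1,-18,0],"angular":[0,0,0]},
    {"grip":0,"xyz":[-3,-22,0],"angular":[0,0,0]},
    {"grip":0,"xyz":[-8,-24,0],"angular":[0,0,0]},
    {"grip":0,"xyz":[-13,-24,0],"angular":[0,0,0]},
    {"grip":0,"xyz":[-18,-24,0],"angular":[0,0,0]},
    {"grip":0,"xyz":[-23,-24,0],"angular":[0,0,0]},
    {"grip":0,"xyz":[-27,-24,0],"angular":[0,0,0]},
    {"grip":0,"xyz":[-30,-24,0],"angular":[0,0,0]},
  ],
)

```text
time_s: 9.55
tcp_pos: [0.5564, 0.0879, 0.0626]
ee_rot: [[-0.422, -0.907, 0.0], [-0.907, 0.422, 0.0], [-0.0, -0.0, -1.0]]
wrist_force: [-0.1, -1.9, 0.1]
gripper_width: 0.009
gripper_force: 0.5
```

move_arm(
  series=[
    {"grip":0,"xyz":[-1,0,0],"angular":[0,0,0]},
    {"grip":0,"xyz":[-2,0,0],"angular":[0,0,0]},
    {"grip":0,"xyz":[-2,0,0],"angular":[0,0,0]},
  ],
)

```text
time_s: 9.85
tcp_pos: [0.557, 0.0893, 0.0625]
ee_rot: [[-0.422, -0.906, 0.0], [-0.906, 0.422, 0.0], [-0.0, -0.0, -1.0]]
wrist_force: [-0.5, 0.8, -0.6]
gripper_width: 0.006
gripper_force: 0.0
```

```bash
python3 -c "
from geo import *
deltas([(-27.5,-14,63)])"
```

```text
t 9.85 jig now [-26.3 -13.3  62.5] F [-0.5  0.8 -0.6] turn [-0.     0.    -0.001] j [ 26.  28. -21.  -0. -41. -51.]
(-27.5, -14, 63) [ 1.2 -0.7 -0.5]
```

Not yet at the stop, so I'll creep on until the force rises.

move_arm(
  series=[
    {"grip":0,"xyz":[-1,0,0],"angular":[0,0,0]},
    {"grip":0,"xyz":[-2,0,0],"angular":[0,0,0]},
    {"grip":0,"xyz":[-2,0,0],"angular":[0,0,0]},
    {"grip":0,"xyz":[-2,0,0],"angular":[0,0,0]},
  ],
)

```text
time_s: 10.25
tcp_pos: [0.5572, 0.0898, 0.0625]
ee_rot: [[-0.423, -0.906, -0.002], [-0.906, 0.423, -0.002], [0.002, 0.001, -1.0]]
wrist_force: [-1.3, -4.4, 2.0]
gripper_width: 0.002
gripper_force: 2.5
```

move_arm(
  series=[
    {"grip":0,"xyz":[-1,0,0],"angular":[0,0,0]},
    {"grip":0,"xyz":[-2,0,0],"angular":[0,0,0]},
    {"grip":0,"xyz":[-2,0,0],"angular":[0,0,0]},
    {"grip":0,"xyz":[-2,0,0],"angular":[0,0,0]},
  ],
)

```text
time_s: 10.65
tcp_pos: [0.5572, 0.0901, 0.0625]
ee_rot: [[-0.423, -0.906, -0.004], [-0.906, 0.423, -0.004], [0.005, 0.002, -1.0]]
wrist_force: [-0.4, -10.5, 4.2]
gripper_width: 0.006
gripper_force: 4.6
```

The bar is against its stop, with the force at 10 N and no more motion. I'll back off, lift and check.

move_arm(
  series=[
    {"grip":0,"xyz":[8,0,0],"angular":[0,0,0]},
    {"grip":0,"xyz":[30,0,0],"angular":[0,0,0]},
    {"grip":0,"xyz":[60,0,-30],"angular":[0,0,0]},
    {"grip":0,"xyz":[100,0,-70],"angular":[0,0,0]},
    {"grip":0,"xyz":[150,0,-110],"angular":[0,0,0]},
    {"grip":0,"xyz":[200,0,-120],"angular":[0,0,0]},
    {"grip":0,"xyz":[200,0,-120],"angular":[0,0,0]},
    {"grip":0,"xyz":[200,0,-120],"angular":[0,0,0]},
    {"grip":0,"xyz":[200,0,-120],"angular":[0,0,0]},
  ],
)

```text
time_s: 11.55
tcp_pos: [0.4745, -0.0884, 0.1827]
ee_rot: [[-0.423, -0.906, 0.002], [-0.906, 0.423, 0.001], [-0.001, -0.001, -1.0]]
wrist_force: [0.7, 0.1, -0.7]
gripper_width: 0.006
gripper_force: 0.0
```

```bash
python3 look.py 6 side scene
python3 - <<'E'
import cv2,numpy as np
a=cv2.imread('pics/scene6.png')[190:320,190:440]; b=cv2.imread('pics/side6.png')[170:330,260:420]
a=cv2.resize(a,(400,208),interpolation=cv2.INTER_CUBIC); b=cv2.resize(b,(400,400),interpolation=cv2.INTER_CUBIC)
o=np.zeros((400,800,3),np.uint8);o[:208,:400]=a;o[:,400:]=b;cv2.imwrite('pics/m6.png',o)
E
```

```text
11.55 [ 0.47446107 -0.08841013  0.18270888] [[-4.23085991e-01 -9.06087956e-01  1.69095691e-03]
 [-9.06088313e-01  4.23087748e-01  8.52196346e-04]
 [-1.48758800e-03 -1.17160396e-03 -9.99998207e-01]] [ 0.673284    0.11921536 -0.65598028] 0.005673327025713457
```

View pics/m6.png

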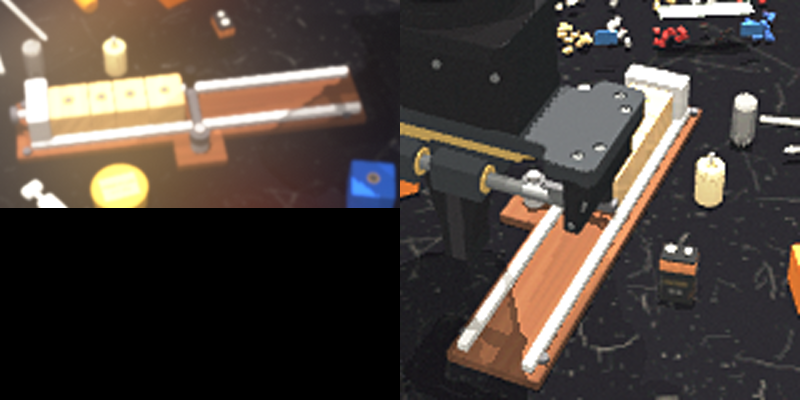

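The scene half shows the row closed up against the stop and the bar straight across behind it (pivot (200,130), knob end (192,88)). The bystanders haven't moved and the arm is clear, so I'm handing in.

```bash
python3 -c "
from station import r
print(r.finish_job())"
```

```text
the job is handed in; nothing more can be done
None
```

I handed the job in at about 12 s, with the row closed up hard against the end stop, the keeper bar fully across behind it and the arm clear; no verdict came back.

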